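Try a wooden handle grip on the kadai tang and sort it

ROBOT

A 6-joint arm with a two-finger parallel gripper is mounted at the origin on the work surface. World frame = base frame: x ahead of the robot, y to its left, z up, the work surface at z = 0. Lengths are in m, angles in rad, forces in N, time in s.
With the tool pointing down it reaches from about 0.35 to 0.8 m from the base axis. Payload 7.3 kg.
Tool frame: the origin (TCP) lies midway between the tips of the shut fingers; the grasp point (between the pads) lies 19 mm behind it (arm.tcp_to_grasp is the distance from the TCP to the grasp point, in m); z points along the fingers, y is the line along which they close (so a half turn about z gives the same grasp; the last joint's range is limited). The gripper opens to 85 mm and grips with 20 to 120 N. Pads are 22 mm wide; open, the fingers measure 114 mm over their backs; the gripper's body (76 mm by 85 mm) begins 54 mm behind the grasp point. The pads swing forward as they close: fully open they stand 13 mm farther back than shut.
Start: joints at [-1.271, 0.342, 1.524, -0, 1.275, -0.146], TCP at [0.226, -0.474, 0.231] pointing down, gripper open.
Joint ranges: [-2.53, 2.53], [-0.77, 2.02], [0.04, 2.7], [-1, 4.14], [0.28, 2.66], [-3.11, 3.11]. Speed limits (rad/s): [2.57, 2.57, 3.14, 3.14, 3.14, 3.14].

INTERFACE

Orientations are given as a unit quaternion [w, x, y, z].
In Python, from bench import arm gives the robot as it stands. The module is installed in compiled form; this text tells all that it offers.
- The arm moves only by the shell command python3 -m crank 'ROWS' [FORCE]. ROWS is a JSON object of lists of equal length, an entry for each row: "delta_rot": the turn, a rotation vector about the world's x, y, z in rad, a list of three; "slide": the shift along the world's x, y, z in cm, a list of three; "fingers": the finger opening in cm, from 0 to 8.54. A call has 1 to 5 rows; each row shifts and turns the commanded pose from where the row before left it; what a row does not reach is not made up. A row lasts 1/10 s, in which the tool goes at most 50 mm and 8.59 degrees, less where a joint would pass 70% of its speed; a pose out of reach is approached as far as the arm can. A call is refused whole if a number of a shift passes 5 or a number of a turn 0.15, either way. A call with a gripper value outside its range is refused whole. The fingers move at their own pace and stop on an object; FORCE is the grip in N (left out, the last holds). Time passes only in rows, so rows that do not move let the fingers close. It gives the time, the measured TCP pose, the force, the opening and the grip force at its end, in the units of the state.
- arm.sense(): the state, without advancing time (a new reading comes with each control period).
- arm.read_camera(name): name is "scene" or "side" or "wrist"; returns a dict with "pixels" (400x640x3 uint8, blue, green, red), "range_z" (400x640 float32, m along the optical axis (not along the pixel's ray), 0 where there is no reading), "K" (3x3 intrinsics, pixels), "cam_to_world" (4x4, takes a point from camera to world coordinates). Camera axes: x right, y up, looking along -z (the intrinsics and any distortion apply to the point x, -y, -z); pixel columns grow to the right and rows downward; lengths in m; the calibration is good to about 2 mm. A picture is of the moment at which its call begins.
- arm.hand_in(): hands the job in; it is judged then, once.
Trained networks look in the newest picture that a camera, given by its name, has taken for a name from the list of things; names that differ only in an ending like _2 or _b are one class to them, and where a whole thing is asked for, a point or a joint stands for the part that bears it (a point fixed in the world has none). Each returns a list of dicts, best first, with "conf" (0 to 1); they miss things now and then, are a little off and sometimes report something else, mostly with a low value. They report only what shows in the picture. A call takes as long as a camera call. They do not tell look-alikes from the thing itself.
- arm.trace(query, camera): "pixels" (400x640 bool, what is visible of it) and "extent" ([left, top, right, bottom] in pixels, round what is visible of it).
- arm.pinpoint(query, camera): "at" ([column, row] in pixels: a listed point, or the origin of a listed thing).
The state is a dict: "clock": time; "joints": joint angles; "qd": joint speeds; "effort": joint torques, N m; "ee_pos": TCP position; "tool_rot": TCP orientation; "ft_force": force on the tool from outside, world axes, zero at the start; "torque": the same for the moment, N m; "grip_width": opening from 0.0 (shut) to 1.0 (fully open); "grasp_force": force on a finger pad.
Only numpy, scipy, OpenCV 4.12 (cv2) and the standard library are available. Lean on these libraries where they do the work, as an engineer would, in place of code of your own. Each camera call takes 0.05 s, during which the arm holds its last target. There are 200 camera calls.

TASK

First stand the steel glass that blocks the kadai tang upright on the round coaster. Then try the wooden grip from the cork mat on the tang: slide it on, mouth first, as far as it will go without forcing it. If it goes fully home against the plate, take it off and lay it in the steel thali; if it stops short, take it off and lay it in the orange sieve, and leave the spare grip and everything else standing where it is.

Things in the scene. Friction and masses are not known exactly. Their poses are not given: they have to be found in the camera images.
- grip_a: A wooden grip: square bar 40 x 40 x 105 mm, 120 g, standing. Origin: centre of the closed end; z along the bar to the mouth (up at first), x, y square to its flats. Round 25 mm bore, either 80 or 42 mm deep: the two look alike, it is not known which is which. One stands on the cork mat (try that one), one on the spares board (leave it)
- grip_b: Another wooden grip: square bar 40 x 40 x 105 mm, 120 g, standing. Origin: centre of the closed end; z along the bar to the mouth (up at first), x, y square to its flats. Round 25 mm bore, either 80 or 42 mm deep: the two look alike, it is not known which is which. One stands on the cork mat (try that one), one on the spares board (leave it)
- tang_board: fixed peg-board panel 220 mm wide, 240 high, 16 thick; on its front a round aluminium kadai-handle plate (60 mm across, 4 thick) with a level round tang (gauge pin), 20 mm across, 70 mm long, axis 100 mm above the table. Origin: foot of the front face below the tang; z up, the tang points to local -x, away from the panel. Its wooden foot lies behind
- tang_root (a point): centre of the plate's front face, where the tang begins; a grip is fully home when its mouth rests here. Axes as the board's (tang points to -x)
- tang_tip (a point): centre of the tang's free end, 70 mm from the root; the last 8 mm taper to 12 mm in diameter
- glass: open steel glass 110 mm tall, 60 mm across at the rim, 3 mm wall, a little narrower at the foot, standing just in front of the tang's free end. Origin: centre of its underside, z up. About 120 g
- coaster: fixed round cork coaster, 90 mm across, 4 mm thick. Origin: centre of its underside, on the table
- cork_mat: fixed cork mat 160 x 140 mm, 4 mm thick; the grip to be tried stands on it. Origin: centre of its underside, on the table
- spares_board: fixed dark wooden board 100 x 100 mm, 4 mm thick; the spare grip stands on it. Origin: centre of its underside
- thali: fixed round steel plate with a low rim: 170 mm across, rim 18 mm high, floor 3 mm above the table. Origin: centre of its underside
- sieve: fixed round orange plastic sieve: 170 mm across at the rim (152 mm at the foot), rim 30 mm high, floor 3 mm above the table, small tab towards -y. Origin: centre of its underside
- glass2: bystander: steel glass 110 mm tall, 60 mm across
- salt_pot: bystander: white ceramic salt pot with cork stopper, 68 mm across, 94 mm tall
- grip_a_mouth (a point): centre of that grip's mouth, 105 mm from its closed end; axes as the grip's
- grip_b_mouth (a point): centre of that grip's mouth, 105 mm from its closed end; axes as the grip's
- grip_a_mid (a point): centre of that grip, halfway along it; axes as the grip's
- grip_b_mid (a point): centre of that grip, halfway along it; axes as the grip's
There are look-alikes about, which are no part of the job. Of the things shaped like the thali, the steel one is meant.

How it is judged:
By the outcome, as a careful person would: the job done as asked, in the order asked, and still so for the second after the job is handed in, with the robot touching nothing.
It also fails if it takes over 70 s, if anything falls off the work surface, if the arm or the gripper's body presses on something with over 40 N, if the wrist force passes 120 N, or if a joint passes its speed limit or range.

## Working session

There is one attempt and no reset: what is moved stays moved. The work goes in short steps, Python scripts to look and compute and a shell command to move; the robot and the scene stay as the last step left them, time stands still between calls to the robot, and variables do not carry over. Pictures are saved under pics/ and viewed, at most 10 in all, crops included, and the job is handed in when it is done.

```bash
mkdir -p pics; cat > h.py <<'E'
from bench import arm
import numpy as np, cv2
def P(c,u,v,r=2):
    z=c["range_z"]; u0,v0=int(round(u)),int(round(v))
    w=z[max(0,v0-r):v0+r+1,max(0,u0-r):u0+r+1]; w=w[w>0]
    if not len(w): return None
    d=np.median(w); K=c["K"]
    return W(c,np.array([[u,v]]),np.array([d]))[0]
def W(c,uv,d):
    K=c["K"]; x=(uv[:,0]-K[0,2])/K[0,0]*d; y=(uv[:,1]-K[1,2])/K[1,1]*d
    T=c["cam_to_world"]; return np.c_[x,-y,-d]@T[:3,:3].T+T[:3,3]
def cloud(c,m):
    m=m&(c["range_z"]>0); v,u=np.nonzero(m); return W(c,np.c_[u,v].astype(float),c["range_z"][v,u])
E
python3 - <<'E'
from h import *
np.set_printoptions(precision=3,suppress=True)
ims=[]
for n in("scene","side"):
    c=arm.read_camera(n); cv2.imwrite(f"pics/{n}0.png",c["pixels"])
    print(n,c["cam_to_world"].tolist())
    for q in["grip_a","tang_board","glass","coaster","cork_mat","spares_board","thali","sieve","salt_pot"]:
        for t in arm.trace(q,n)[:4]:
            p=cloud(c,t["pixels"]); 
            if len(p): print(q,round(t["conf"],2),t["extent"],np.percentile(p,3,axis=0),np.percentile(p,97,axis=0))
    for q in["tang_root","tang_tip","grip_a_mouth","coaster","glass"]:
        for t in arm.pinpoint(q,n)[:3]: print(q,t["conf"],t["at"],P(c,*t["at"]))
print(arm.sense())
E
```

```text
scene [[-0.579031958668446, -0.6009885536627428, 0.5509398780329372, 1.2286484879076078], [0.8152887963055522, -0.42257552259864517, 0.3958965853845242, 0.548263245791176], [-0.005115609370061591, 0.6784118852635517, 0.7346639670447479, 1.091582919189694], [0.0, 0.0, 0.0, 1.0]]
grip_a 0.71 [297.5, 282.3, 316.7, 322.3] [0.742 0.159 0.01 ] [0.784 0.198 0.111]
grip_a 0.59 [281.8, 187.5, 301.4, 223.0] [ 0.494 -0.091  0.015] [ 0.534 -0.045  0.11 ]
tang_board 0.83 [369.3, 192.0, 437.6, 311.9] [0.402 0.281 0.013] [0.611 0.391 0.24 ]
glass 0.76 [234.9, 260.7, 258.9, 295.6] [ 0.771 -0.029  0.001] [0.825 0.025 0.109]
glass 0.74 [340.6, 215.7, 363.0, 252.2] [0.472 0.121 0.006] [0.527 0.174 0.11 ]
coaster 0.91 [259.3, 239.5, 283.6, 259.1] [ 0.617 -0.078 -0.001] [ 0.691 -0.001  0.007]
coaster 0.15 [368.3, 193.0, 434.1, 311.3] [0.403 0.281 0.013] [0.611 0.39  0.24 ]
cork_mat 0.97 [262.1, 198.3, 325.6, 241.6] [ 0.422 -0.139 -0.001] [ 0.573 -0.006  0.008]
cork_mat 0.6 [261.1, 238.3, 283.1, 262.4] [ 0.619 -0.08  -0.001] [ 0.692 -0.005  0.008]
spares_board 0.62 [283.3, 189.1, 303.1, 224.1] [ 0.494 -0.
[... 2647 characters left out ...]
9  0.005]
coaster 0.9 [287.4, 193.7] [ 0.647 -0.046  0.006]
coaster 0.67 [193.0, 202.2] [0.741 0.189 0.094]
glass 0.93 [275.8, 266.2] [0.48  0.161 0.03 ]
glass 0.74 [240.0, 178.2] [0.779 0.012 0.026]
glass 0.44 [299.3, 145.2] [ 0.731 -0.188  0.049]
{'clock': 1.5, 'joints': array([-1.271,  0.342,  1.524,  0.   ,  1.275, -0.146]), 'qd': array([ 0.002,  0.001,  0.   , -0.001, -0.001,  0.002]), 'effort': array([  0.001, -43.356, -24.627,  -0.   ,   0.   ,  -0.   ]), 'ee_pos': array([ 0.226, -0.474,  0.231]), 'tool_rot': array([0.   , 0.975, 0.221, 0.   ]), 'ft_force': array([-0.371,  0.379,  0.698]), 'torque': array([-0.017,  0.02 , -0.017]), 'grasp_force': 0.0, 'grip_width': 1.0041353920851397}
```

View pics/scene0.png

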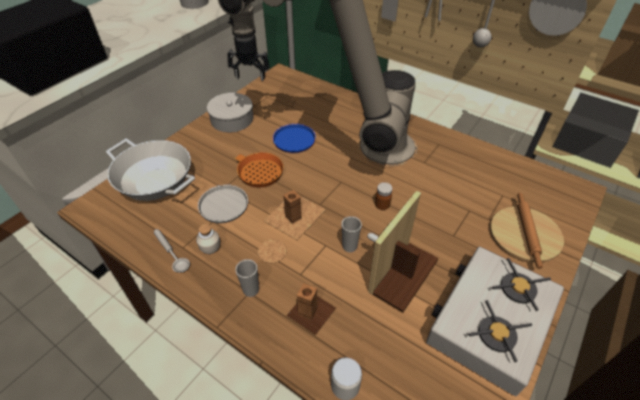

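View pics/side0.png

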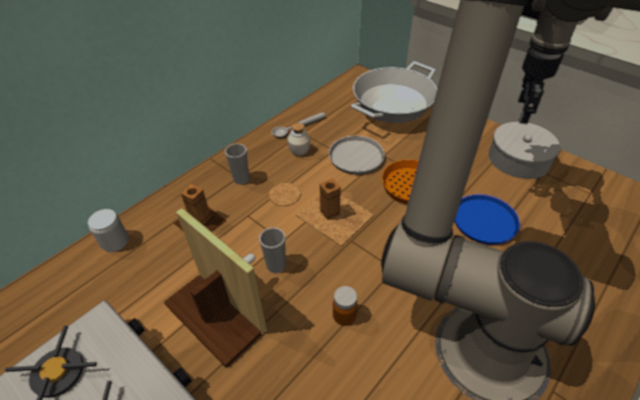

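The scene view shows the blocking glass at about (351,234), with the tang behind it at (372,237). The cork-mat grip is at (292,207), the steel thali at (223,204), the orange sieve at (260,169), the coaster at (271,250) and the spare grip at (307,300). The blue plate is a decoy. The side view agrees. Next I'll refine the geometry.

```bash
python3 - <<'E'
from h import *
from scipy.optimize import least_squares
np.set_printoptions(precision=4,suppress=True)
cl=[]
for n in("scene","side"):
    c=arm.read_camera(n); p=cloud(c,np.ones((400,640),bool)); cl.append(p)
for n,p in zip(("scene","side"),cl):
    def box(x0,x1,y0,y1,z0,z1): return p[(p[:,0]>x0)&(p[:,0]<x1)&(p[:,1]>y0)&(p[:,1]<y1)&(p[:,2]>z0)&(p[:,2]<z1)]
    b=box(.38,.63,.27,.33,.02,.235)
    top=box(.38,.63,.25,.35,.236,.26); print(n,"table z",np.median(box(.6,.75,-.2,-.1,-.02,.02)[:,2]),"panel top rect",cv2.minAreaRect(top[:,:2].astype(np.float32)),top[:,2].mean())
    f=box(.38,.63,.285,.305,.02,.23); 
    if len(f)>50:
        k=np.polyfit(f[:,0],f[:,1],1); print("face fit",k,len(f), np.median(f[:,1]))
    t=box(.44,.56,.2,.272,.07,.125); print("tang",len(t),t.min(0) if len(t) else 0,t.max(0) if len(t) else 0)
    if len(t)>8: print(t[np.argsort(t[:,1])][::max(1,len(t)//12)])
    for nm,bx in(("glass",(.45,.55,.09,.19,.09,.12)),):
        g=box(*bx); r=least_squares(lambda s:np.hypot(g[:,0]-s[0],g[:,1]-s[1])-.029,[.5,.145],loss="soft_l1",f_scale=.002).x; print(nm,r,len(g),g.min(0),g.max(0))
    gt=box(.46,.56,-.12,-.02,.103,.12); print("grip top",len(gt),cv2.minAreaRect(gt[:,:2].astype(np.float32)),gt.mean(0))
    gg=box(.46,.56,-.12,-.02,.02,.12); print("grip all",len(gg),cv2.minAreaRect(gg[:,:2].astype(np.float32)))
E
```

```text
scene table z -0.0007215805497402528 panel top rect ((0.5006356835365295, 0.2871350944042206), (0.017243709415197372, 0.22117233276367188), 89.24166870117188) 0.23956104691179989
face fit [-0.0247  0.3073] 1364 0.294396102551786
tang 65 [0.489  0.2054 0.0902] [0.51   0.2364 0.113 ]
[[0.5046 0.2054 0.1   ]
 [0.5053 0.2093 0.0988]
 [0.4982 0.211  0.1068]
 [0.5066 0.213  0.103 ]
 [0.4958 0.2162 0.1082]
 [0.4929 0.2181 0.1065]
 [0.5025 0.2201 0.1085]
 [0.5002 0.2222 0.1077]
 [0.5059 0.2252 0.1111]
 [0.5024 0.2268 0.1086]
 [0.5009 0.2287 0.113 ]
 [0.4975 0.2308 0.1064]
 [0.5012 0.2328 0.1071]]
glass [0.5    0.1469] 192 [0.4685 0.1177 0.09  ] [0.5294 0.1766 0.114 ]
grip top 103 ((0.5088549852371216, -0.06916695833206177), (0.04474732279777527, 0.0407995730638504), 73.51374816894531) [ 0.5103 -0.0679  0.1078]
grip all 430 ((0.5104391574859619, -0.06875821948051453), (0.04693847894668579, 0.043057046830654144), 72.53921508789062)
side table z 0.0013095521262517784 panel top rect ((0.5006476044654846, 0.28652501106262207), (0.01677018217742443, 0.22099898755550385), 89.08076477050781) 0.2405390477096326
face fit [-0.0025  0.2955] 2905 0.2943215793366889
tang 80 [0.4905 0.204  0.0952] [0.5076 0.2288 0.1134]
[[0.4994 0.204  0.1059]
 [0.4956 0.2076 0.1055]
 [0.493  0.2098 0.1064]
 [0.4919 0.2121 0.0986]
 [0.5051 0.2136 0.1069]
 [0.4933 0.2158 0.1049]
 [0.5076 0.2171 0.1082]
 [0.4995 0.2183 0.1092]
 [0.5004 0.2201 0.1103]
 [0.4917 0.2209 0.1004]
 [0.5006 0.2231 0.1095]
 [0.5048 0.2249 0.1113]
 [0.4938 0.2265 0.1082]
 [0.4944 0.2286 0.1098]]
glass [0.4992 0.1467] 347 [0.4699 0.116  0.09  ] [0.5302 0.1759 0.1162]
grip top 178 ((0.5109524726867676, -0.06938700377941132), (0.0415818989276886, 0.043454986065626144), 72.97451782226562) [ 0.5095 -0.0679  0.1088]
grip all 675 ((0.5106236934661865, -0.06848523020744324), (0.042835257947444916, 0.04512893036007881), 72.22502136230469)
```

```bash
Z='[0,0,0.075]'
python3 -m crank '{"delta_rot":[[0,0,0.075],[0,0,0.075],[0,0,0.075],[0,0,0.075],[0,0,0.075]],"slide":[[3,3.4,0],[3,3.4,0],[3,3.4,0],[3,3.4,0],[3,3.4,0]],"fingers":[8.54,8.54,8.54,8.54,8.54]}' 30
python3 -m crank '{"delta_rot":[[0,0,0.075],[0,0,0.075],[0,0,0.075],[0,0,0.075],[0,0,0.075]],"slide":[[1.6,4.5,0],[1.6,4.5,0],[1.6,4.5,0],[1.6,4.5,0],[1.6,4.5,0]],"fingers":[8.54,8.54,8.54,8.54,8.54]}'
python3 -m crank '{"delta_rot":[[0,0,0.075],[0,0,0.075],[0,0,0.075],[0,0,0.075],[0,0,0.075]],"slide":[[0.88,4.5,0],[0.88,4.5,0],[0.88,4.5,0],[0.88,4.5,0],[0.88,4.5,0]],"fingers":[8.54,8.54,8.54,8.54,8.54]}'
python3 -m crank '{"delta_rot":[[0,0,0]],"slide":[[0,0,0]],"fingers":[8.54]}'
```

```text
clock: 2.1
ee_pos: [0.3773, -0.3023, 0.2315]
tool_rot: [0.0, 0.916, 0.4, 0.0]
ft_force: [-0.2, -0.7, 0.1]
grip_width: 1.001
grasp_force: 0.0
clock: 2.6
ee_pos: [0.4568, -0.0769, 0.2316]
tool_rot: [0.0, 0.826, 0.564, 0.0]
ft_force: [0.9, -1.0, -0.5]
grip_width: 1.0
grasp_force: 0.0
clock: 3.1
ee_pos: [0.5005, 0.1483, 0.2315]
tool_rot: [0.0, 0.706, 0.708, 0.0]
ft_force: [1.0, 0.6, 0.0]
grip_width: 1.005
grasp_force: 0.0
clock: 3.2
ee_pos: [0.5006, 0.1512, 0.2312]
tool_rot: [-0.0, 0.704, 0.71, 0.001]
ft_force: [0.0, -0.3, 0.6]
grip_width: 1.001
grasp_force: 0.0
```

```bash

python3 -m crank '{"delta_rot":[[0,0,0],[0,0,0],[0,0,0]],"slide":[[0,0,-2],[0,0,-2],[0,0,0]],"fingers":[8.54,8.54,8.54]}'
```

```text
clock: 3.5
ee_pos: [0.4988, 0.1457, 0.189]
tool_rot: [-0.002, 0.707, 0.707, -0.002]
ft_force: [-0.5, 0.5, -0.4]
grip_width: 1.001
grasp_force: 0.0
```

```bash

python3 -m crank '{"delta_rot":[[0,0,0],[0,0,0],[0,0,0],[0,0,0],[0,0,0]],"slide":[[0.1,0.1,-4],[0,0,-4],[0,0,-3],[0,0,-1],[0,0,0]],"fingers":[8.54,8.54,8.54,8.54,8.54]}' 30
python3 -m crank '{"delta_rot":[[0,0,0],[0,0,0],[0,0,0],[0,0,0],[0,0,0]],"slide":[[0,0,0],[0,0,0],[0,0,0],[0,0,0],[0,0,0]],"fingers":[5,4,4,4,4]}' 30
python3 -m crank '{"delta_rot":[[0,0,0],[0,0,0],[0,0,0],[0,0,0],[0,0,0]],"slide":[[0,0,0],[0,0,0],[0,0,1],[0,0,2],[0,0,0]],"fingers":[4,4,4,4,4]}' 30
python3 - <<'E'
from h import *
c=arm.read_camera("side"); cv2.imwrite("pics/s1.png",cv2.resize(c["pixels"][120:340,150:430],None,fx=2,fy=2))
E
```

```text
clock: 4.0
ee_pos: [0.5013, 0.1469, 0.0711]
tool_rot: [-0.0, 0.707, 0.707, -0.001]
ft_force: [0.7, 0.2, 0.8]
grip_width: 0.999
grasp_force: 0.0
clock: 4.5
ee_pos: [0.5024, 0.1475, 0.0735]
tool_rot: [0.001, 0.707, 0.707, 0.001]
ft_force: [-1.3, -0.2, 5.2]
grip_width: 0.686
grasp_force: 31.0
clock: 5.0
ee_pos: [0.5034, 0.1476, 0.1046]
tool_rot: [0.002, 0.707, 0.707, 0.003]
ft_force: [0.5, -1.3, -1.2]
grip_width: 0.685
grasp_force: 32.6
```

View pics/s1.png

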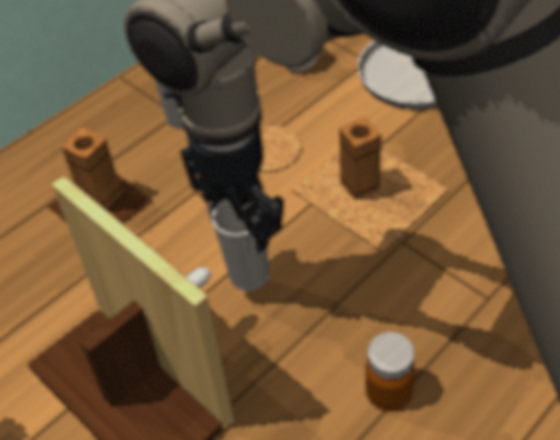

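The crop shows the glass lifted clear and upright in the fingers at (243,250). Now I'll carry it to the coaster.

```bash

python3 -m crank '{"delta_rot":[[0,0,0],[0,0,0],[0,0,0],[0,0,0],[0,0,0]],"slide":[[0,0,2],[2,-2.5,2],[3,-3.7,0],[3,-3.7,0],[3,-3.7,0]],"fingers":[4,4,4,4,4]}' 30
python3 -m crank '{"delta_rot":[[0,0,0],[0,0,0],[0,0,0],[0,0,0],[0,0,0]],"slide":[[2.5,-3.2,0],[1.7,-2.1,0],[0,0,0],[0,0,-2],[0,0,0]],"fingers":[4,4,4,4,4]}' 30
python3 -m crank '{"delta_rot":[[0,0,0],[0,0,0]],"slide":[[0,0,0],[0,0,0]],"fingers":[4,4]}' 30
python3 - <<'E'
from h import *
np.set_printoptions(precision=4,suppress=True)
print(arm.sense()["joints"])
for n in("scene","side"):
    c=arm.read_camera(n)
    p=cloud(c,np.ones((400,640),bool));
    for z0,z1 in((.0,.012),(.025,.08)):
        b=p[(abs(p[:,0]-.655)<.06)&(abs(p[:,1]+.04)<.06)&(p[:,2]>z0)&(p[:,2]<z1)]
        print(n,z0,len(b),np.percentile(b,[2,50,98],axis=0).tolist() if len(b) else 0)
E
```

```text
clock: 5.55
ee_pos: [0.6121, 0.01, 0.141]
tool_rot: [-0.0, 0.707, 0.707, -0.0]
ft_force: [1.4, 0.9, -1.2]
grip_width: 0.683
grasp_force: 33.0
clock: 6.05
ee_pos: [0.6511, -0.0409, 0.1181]
tool_rot: [-0.003, 0.707, 0.707, -0.002]
ft_force: [-1.2, -0.5, -1.7]
grip_width: 0.685
grasp_force: 33.1
clock: 6.25
ee_pos: [0.6535, -0.0411, 0.1221]
tool_rot: [0.0, 0.707, 0.707, 0.0]
ft_force: [-0.3, 0.3, -1.6]
grip_width: 0.683
grasp_force: 33.1
[-0.1798  0.6708  1.2795  0.      1.1904 -0.1806]
scene 0.0 641 [[0.5997596019245981, -0.09399744005145265, 5.060930635201189e-05], [0.6640281607608499, -0.030935601659685896, 0.0025806520664117816], [0.7123203931692114, 0.015405580687576265, 0.007403737668926836]]
scene 0.025 91 [[0.6356122822514344, -0.05067148391173178, 0.048901446452941366], [0.6664763945529688, -0.0251820385634961, 0.06420050416117973], [0.6744908540223123, -0.016971783630667224, 0.07925539423394698]]
side 0.0 976 [[0.596547962683581, -0.09749270386767162, 0.00016481764010306543], [0.6448220858517212, -0.03177140019726166, 0.003445066933254859], [0.7104035487152165, 0.017572340262648478, 0.008319229251744276]]
side 0.025 127 [[0.6262981015413182, -0.052873148523308405, 0.05204016443679387], [0.6342918779377192, -0.026748821648579724, 0.06643905973244235], [0.6613341337293623, -0.01772041103865249, 0.07935587198834203]]
```

```bash

python3 -m crank '{"delta_rot":[[0,0,0],[0,0,0],[0,0,0],[0,0,0]],"slide":[[0,0,-2],[0,0,-1.6],[0,0,-0.4],[0,0,0]],"fingers":[4,4,4,4]}' 30
python3 -m crank '{"delta_rot":[[0,0,0],[0,0,0],[0,0,0]],"slide":[[0,0,-0.3],[0,0,0],[0,0,0]],"fingers":[4,4,4]}' 30
```

```text
clock: 6.75
ee_pos: [0.6532, -0.0416, 0.0813]
tool_rot: [-0.0, 0.707, 0.707, -0.0]
ft_force: [-0.2, 0.0, -0.9]
grip_width: 0.682
grasp_force: 33.1
clock: 7.05
ee_pos: [0.6537, -0.0417, 0.079]
tool_rot: [0.0, 0.707, 0.707, 0.0]
ft_force: [0.2, 0.1, -1.2]
grip_width: 0.68
grasp_force: 33.1
```

```bash

python3 -m crank '{"delta_rot":[[0,0,0],[0,0,0],[0,0,0]],"slide":[[0,0,-0.2],[0,0,0],[0,0,0]],"fingers":[4,4,4]}' 30
python3 -m crank '{"delta_rot":[[0,0,0],[0,0,0],[0,0,0]],"slide":[[0,0,-0.2],[0,0,0],[0,0,0]],"fingers":[4,4,4]}' 30
```

```text
clock: 7.35
ee_pos: [0.6539, -0.0418, 0.0776]
tool_rot: [0.001, 0.707, 0.707, 0.001]
ft_force: [-2.3, -0.0, 5.7]
grip_width: 0.685
grasp_force: 33.6
clock: 7.65
ee_pos: [0.654, -0.0419, 0.0775]
tool_rot: [0.001, 0.707, 0.707, 0.001]
ft_force: [-7.0, 1.1, 16.3]
grip_width: 0.685
grasp_force: 34.8
```

```bash

python3 -m crank '{"delta_rot":[[0,0,0],[0,0,0],[0,0,0],[0,0,0],[0,0,0]],"slide":[[0,0,0.2],[0,0,0],[0,0,0],[0,0,0],[0,0,0]],"fingers":[4,6.2,6.8,8.54,8.54]}' 30
python3 -m crank '{"delta_rot":[[0,0,0],[0,0,0],[0,0,0],[0,0,0],[0,0,0]],"slide":[[0,0,0],[0,0,2],[0,0,4],[0,0,4],[0,0,4]],"fingers":[8.54,8.54,8.54,8.54,8.54]}' 30
```

```text
clock: 8.15
ee_pos: [0.6533, -0.0417, 0.0759]
tool_rot: [-0.0, 0.707, 0.707, -0.0]
ft_force: [-0.7, -0.1, 0.2]
grip_width: 1.0
grasp_force: 0.0
clock: 8.65
ee_pos: [0.6532, -0.0416, 0.2176]
tool_rot: [-0.0, 0.707, 0.707, -0.0]
ft_force: [0.6, 0.1, -0.0]
grip_width: 1.003
grasp_force: 0.0
```

```bash

python3 -m crank '{"delta_rot":[[0,0,0],[0.1,0,0],[0.15,0,0],[0.15,0,0],[0.15,0,0]],"slide":[[0,0,4],[-3,-2,3],[-3,-2,3],[-3,-2,0],[-3,-2,0]],"fingers":[8.54,8.54,8.54,8.54,8.54]}' 30
python3 -m crank '{"delta_rot":[[0.15,0,0],[0.15,0,0],[0.15,0,0],[0,0,0],[0,0,0]],"slide":[[-2,-2,0],[0,0,0],[0,0,0],[0,0,0],[0,0,0]],"fingers":[8.54,8.54,8.54,8.54,8.54]}' 30
python3 - <<'E'
from h import *
from scipy.optimize import least_squares
from scipy.spatial.transform import Rotation as R
np.set_printoptions(precision=4,suppress=True)
s=arm.sense();print(s["joints"], R.from_quat(np.roll(s["tool_rot"],-1)).as_matrix())
for n in("scene","side"):
    c=arm.read_camera(n)
    p=cloud(c,np.ones((400,640),bool));
    b=p[(abs(p[:,0]-.655)<.06)&(abs(p[:,1]+.04)<.06)&(p[:,2]>.095)&(p[:,2]<.13)]
    print(n,len(b),b.min(0),b.max(0),least_squares(lambda s:np.hypot(b[:,0]-s[0],b[:,1]-s[1])-.029,[.65,-.04],loss="soft_l1",f_scale=.002).x)
E
```

```text
clock: 9.15
ee_pos: [0.5328, -0.1224, 0.3186]
tool_rot: [-0.191, 0.68, 0.681, 0.195]
ft_force: [0.9, -0.2, -1.0]
grip_width: 1.001
grasp_force: 0.0
clock: 9.65
ee_pos: [0.5135, -0.1421, 0.3157]
tool_rot: [-0.338, 0.621, 0.621, 0.338]
ft_force: [-0.2, 0.5, 0.8]
grip_width: 0.997
grasp_force: 0.0
[-0.7854  0.6266  1.2174  0.7161  2.0104 -0.7179] [[ 0.0011  1.     -0.    ]
 [ 0.5424 -0.0006  0.8401]
 [ 0.8401 -0.001  -0.5424]]
scene 192 [ 0.6205 -0.0716  0.095 ] [ 0.6808 -0.012   0.1172] [ 0.6509 -0.0417]
side 269 [ 0.621  -0.073   0.0952] [ 0.6807 -0.012   0.1177] [ 0.6508 -0.0421]
```

```bash

python3 -m crank '{"delta_rot":[[0,0,-0.102],[0,0,-0.102],[0,0,-0.101],[0,0,0],[0,0,0]],"slide":[[-0.7,0.4,-4],[-0.7,0.4,-4],[-0.7,0.3,-4],[0,0,-4.5],[0,0,-4.5]],"fingers":[8.54,8.54,8.54,8.54,8.54]}' 30
python3 -m crank '{"delta_rot":[[0,0,0],[0,0,0]],"slide":[[0,0,0],[0,0,0]],"fingers":[8.54,8.54]}' 30
python3 - <<'E'
from h import *
from scipy.spatial.transform import Rotation as R
np.set_printoptions(precision=4,suppress=True)
s=arm.sense();M=R.from_quat(np.roll(s["tool_rot"],-1)).as_matrix();print(s["joints"],"d",M[:,2],"y",M[:,1])
a=np.array([.5108,-.0688,.059]); print("to go cm",(a+.012*M[:,2]-s["ee_pos"])*100, "lateral mm",(a-s["ee_pos"])@M[:,1]*1e3)
c=arm.read_camera("scene"); cv2.imwrite("pics/s2.png",cv2.resize(c["pixels"][120:300,180:420],None,fx=2.5,fy=2.5))
E
```

```text
clock: 10.25
ee_pos: [0.4927, -0.1304, 0.1068]
tool_rot: [-0.281, 0.707, 0.521, 0.386]
ft_force: [0.1, -1.0, 0.5]
grip_width: 1.0
grasp_force: 0.0
clock: 10.45
ee_pos: [0.4932, -0.1303, 0.108]
tool_rot: [-0.283, 0.707, 0.52, 0.386]
ft_force: [-0.1, -0.1, 0.4]
grip_width: 1.003
grasp_force: 0.0
[-0.8809  0.7468  1.6781  0.7881  1.4638 -0.9859] d [ 0.252   0.8023 -0.5411] y [ 0.9544 -0.2985  0.0017]
to go cm [ 2.0668  7.1173 -5.5495] lateral mm -1.6183288445460728
```

View pics/s2.png

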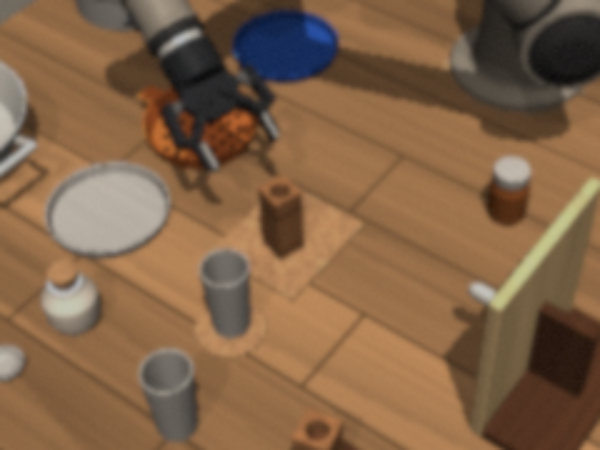

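The glass stands on the coaster at (228,320). The fingers point at the grip at (281,215), open to either side of it. I'll advance, grasp and lift.

```bash

python3 -m crank '{"delta_rot":[[0,0,0],[0,0,0],[0,0,0],[0,0,0],[0,0,0]],"slide":[[0.7,2.3,-1.8],[0.7,2.3,-1.8],[0.5,1.6,-1.2],[0.2,0.8,-0.7],[0,0,0]],"fingers":[8.54,8.54,8.54,8.54,8.54]}' 30
python3 -m crank '{"delta_rot":[[0,0,0],[0,0,0],[0,0,0],[0,0,0],[0,0,0]],"slide":[[0,0,0],[0,0,0],[0,0,0],[0,0,0],[0,0,0]],"fingers":[7,5,3,2,2]}' 40
python3 -m crank '{"delta_rot":[[0,0,0],[0,0,0],[0,0,0],[0,0,0]],"slide":[[0,0,0],[0,0,1],[0,0,2],[0,0,0]],"fingers":[2,2,2,2]}' 40
python3 - <<'E'
from h import *
c=arm.read_camera("scene"); cv2.imwrite("pics/s3.png",cv2.resize(c["pixels"][150:270,220:380],None,fx=3,fy=3))
E
```

```text
clock: 11.0
ee_pos: [0.514, -0.0601, 0.0527]
tool_rot: [-0.283, 0.707, 0.52, 0.387]
ft_force: [0.5, -0.7, 0.4]
grip_width: 0.998
grasp_force: 0.0
clock: 11.5
ee_pos: [0.5136, -0.0615, 0.0519]
tool_rot: [-0.283, 0.708, 0.519, 0.387]
ft_force: [-2.7, -4.5, 5.4]
grip_width: 0.463
grasp_force: 45.5
clock: 11.9
ee_pos: [0.514, -0.0611, 0.0829]
tool_rot: [-0.282, 0.707, 0.52, 0.387]
ft_force: [-0.7, -0.3, -1.9]
grip_width: 0.463
grasp_force: 44.9
```

View pics/s3.png

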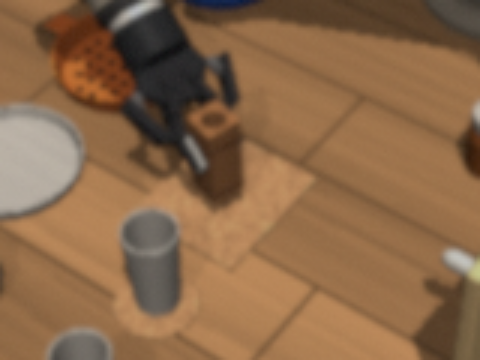

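The crop shows the grip held upright, clear of the mat, at (217,150). Next: yaw square to the board, swing it level, then lay it on the mat to regrasp.

```bash

python3 -m crank '{"delta_rot":[[0,0,0.1],[0,0,0.1],[0,0,0.1],[-0.14,0,0],[-0.14,0,0]],"slide":[[-0.4,-0.2,2],[-0.4,-0.2,3],[-0.4,-0.2,2],[0,0,0],[0,0,0]],"fingers":[2,2,2,2,2]}' 40
python3 -m crank '{"delta_rot":[[-0.14,0,0],[-0.14,0,0],[-0.14,0,0],[-0.14,0,0],[-0.14,0,0]],"slide":[[0,0,0],[0,0,0],[0,0,0],[0,0,0],[0,0,0]],"fingers":[2,2,2,2,2]}' 40
python3 -m crank '{"delta_rot":[[-0.14,0,0],[-0.14,0,0],[-0.14,0,0],[-0.14,0,0],[-0.03,0,0]],"slide":[[0,0,0],[0,0,0],[0,0,0],[0,0,0],[0,0,0]],"fingers":[2,2,2,2,2]}' 40
python3 -m crank '{"delta_rot":[[0,0,0],[0,0,0]],"slide":[[0,0,0],[0,0,0]],"fingers":[2,2]}' 40
cat > s.py <<'E'
from h import *
from scipy.spatial.transform import Rotation as R
np.set_printoptions(precision=4,suppress=True)
s=arm.sense();M=R.from_quat(np.roll(s["tool_rot"],-1)).as_matrix();print(s["joints"],"d",M[:,2],"y",M[:,1],"f",s["ft_force"])
E
python3 s.py
```

```text
clock: 12.45
ee_pos: [0.5017, -0.0677, 0.1501]
tool_rot: [-0.246, 0.664, 0.661, 0.249]
ft_force: [-0.1, 0.0, -1.0]
grip_width: 0.462
grasp_force: 44.8
clock: 12.95
ee_pos: [0.5014, -0.0667, 0.1514]
tool_rot: [-0.003, 0.708, 0.706, 0.007]
ft_force: [-1.2, 1.3, -1.9]
grip_width: 0.462
grasp_force: 44.8
clock: 13.45
ee_pos: [0.5005, -0.0645, 0.1494]
tool_rot: [0.201, 0.677, 0.68, -0.199]
ft_force: [0.5, 0.5, -1.8]
grip_width: 0.461
grasp_force: 44.8
clock: 13.65
ee_pos: [0.5011, -0.0665, 0.1506]
tool_rot: [0.2, 0.679, 0.679, -0.197]
ft_force: [-0.3, -0.2, -0.6]
grip_width: 0.462
grasp_force: 44.8
[ 0.0517  0.4617  1.7395 -0.6586  1.0737  0.4142] d [ 0.0033 -0.5385 -0.8426] y [1.     0.0005 0.0035] f [-0.2695 -0.2322 -0.5928]
```

```bash

python3 -m crank '{"delta_rot":[[0,0,0],[0,0,0],[0,0,0],[0,0,0],[0,0,0]],"slide":[[0,0,-4.5],[0,0,-4.5],[0,0,-3],[0,0,-0.6],[0,0,0]],"fingers":[2,2,2,2,2]}' 40
python3 -m crank '{"delta_rot":[[0,0,0],[0,0,0]],"slide":[[0,0,-0.4],[0,0,0]],"fingers":[2,2]}' 40
python3 -m crank '{"delta_rot":[[0,0,0],[0,0,0]],"slide":[[0,0,-0.3],[0,0,0]],"fingers":[2,2]}' 40
```

```text
clock: 14.15
ee_pos: [0.5012, -0.0675, 0.0252]
tool_rot: [0.2, 0.679, 0.678, -0.198]
ft_force: [0.3, 0.4, -1.0]
grip_width: 0.462
grasp_force: 44.7
clock: 14.35
ee_pos: [0.5023, -0.0669, 0.0226]
tool_rot: [0.201, 0.679, 0.678, -0.196]
ft_force: [-1.1, -0.6, -1.3]
grip_width: 0.465
grasp_force: 44.8
clock: 14.55
ee_pos: [0.5017, -0.0666, 0.0188]
tool_rot: [0.201, 0.679, 0.678, -0.197]
ft_force: [0.9, 0.4, -1.1]
grip_width: 0.465
grasp_force: 44.8
```

```bash

python3 -m crank '{"delta_rot":[[0,0,0],[0,0,0],[0,0,0]],"slide":[[0,0,-0.3],[0,0,0],[0,0,0]],"fingers":[2,2,2]}' 40
python3 -m crank '{"delta_rot":[[0,0,0],[0,0,0],[0,0,0]],"slide":[[0,0,-0.2],[0,0,0],[0,0,0]],"fingers":[2,2,2]}' 40
```

```text
clock: 14.85
ee_pos: [0.5014, -0.0667, 0.0153]
tool_rot: [0.201, 0.679, 0.678, -0.197]
ft_force: [-0.3, -0.0, -1.0]
grip_width: 0.461
grasp_force: 44.8
clock: 15.15
ee_pos: [0.5016, -0.0667, 0.0138]
tool_rot: [0.201, 0.679, 0.678, -0.197]
ft_force: [0.1, 1.2, 5.3]
grip_width: 0.463
grasp_force: 45.4
```

```bash

python3 -m crank '{"delta_rot":[[0,0,0],[0,0,0],[0,0,0],[0,0,0],[0,0,0]],"slide":[[0,0,0.1],[0,0,0],[0,0,0],[0,1,1.6],[0,2,3.2]],"fingers":[4.5,5.5,8.54,8.54,8.54]}' 40
python3 -m crank '{"delta_rot":[[0.14,0,0],[0.14,0,0],[0.14,0,0],[0.147,0,0],[0,0,0]],"slide":[[0,0,4],[0,-1,2],[0,-2,0],[0,-2,0],[0,0,0]],"fingers":[8.54,8.54,8.54,8.54,8.54]}' 40
python3 -m crank '{"delta_rot":[[0,0,0]],"slide":[[0,0,0]],"fingers":[8.54]}' 40
cat > g.py <<'E'
from h import *
import sys
x,y,z0,z1=map(float,sys.argv[1:5])
for n in("scene","side"):
    c=arm.read_camera(n); p=cloud(c,np.ones((400,640),bool))
    b=p[(abs(p[:,0]-x)<.05)&(abs(p[:,1]-y)<.085)&(p[:,2]>z0)&(p[:,2]<z1)]
    if len(b)>10: print(n,len(b),cv2.minAreaRect(b[:,:2].astype(np.float32)),np.percentile(b,[1,50,99],axis=0).round(4).tolist())
E
python3 s.py; python3 g.py .5 -.06 .032 .06
```

```text
clock: 15.65
ee_pos: [0.4997, -0.0374, 0.0609]
tool_rot: [0.199, 0.679, 0.678, -0.199]
ft_force: [0.8, -0.4, -0.1]
grip_width: 1.002
grasp_force: 0.0
clock: 16.15
ee_pos: [0.5012, -0.0902, 0.1191]
tool_rot: [0.012, 0.711, 0.703, -0.01]
ft_force: [-0.6, 0.3, -0.7]
grip_width: 0.999
grasp_force: 0.0
clock: 16.25
ee_pos: [0.5002, -0.0861, 0.118]
tool_rot: [0.012, 0.71, 0.704, -0.013]
ft_force: [-0.0, -0.1, 0.4]
grip_width: 1.0
grasp_force: 0.0
[-0.3009  0.4324  1.733  -0.0403  0.968  -0.2704] d [-0.0016 -0.0342 -0.9994] y [ 1.     -0.0078 -0.0014] f [-0.0058 -0.1034  0.3532]
scene 360 ((0.5025430917739868, -0.05861002579331398), (0.044595345854759216, 0.10866408050060272), 0.1429523378610611) [[0.4812, -0.1101, 0.0334], [0.5056, -0.0562, 0.043], [0.524, -0.0061, 0.049]]
side 555 ((0.5029188394546509, -0.0597139447927475), (0.10844586044549942, 0.042618799954652786), 88.82732391357422) [[0.4823, -0.1119, 0.0329], [0.5002, -0.0557, 0.0445], [0.524, -0.0066, 0.0485]]
```

```bash

python3 -m crank '{"delta_rot":[[0.035,0,0],[0,0,0],[0,0,0],[0,0,0],[0,0,0]],"slide":[[0.2,0.3,-4],[0,0,-4],[0,0,-2],[0,0,-0.4],[0,0,0]],"fingers":[8.54,8.54,8.54,8.54,8.54]}' 40
python3 -m crank '{"delta_rot":[[0,0,0],[0,0,0],[0,0,0],[0,0,0],[0,0,0]],"slide":[[0,0,0],[0,0,0],[0,0,0],[0,0,0],[0,0,0]],"fingers":[6,4,2,2,2]}' 50
python3 -m crank '{"delta_rot":[[0,0,0],[0,0,0],[0,0,0],[0,0,0],[0,0,0]],"slide":[[0,0,0],[0,0,2],[0,0,4],[0,0,3],[0,0,0]],"fingers":[2,2,2,2,2]}' 50
python3 s.py;  python3 g.py .5 -.06 .06 .118
```

```text
clock: 16.85
ee_pos: [0.5025, -0.0798, 0.0138]
tool_rot: [-0.001, 0.707, 0.707, -0.0]
ft_force: [0.8, -0.0, 0.1]
grip_width: 0.998
grasp_force: 0.0
clock: 17.35
ee_pos: [0.5033, -0.0816, 0.0153]
tool_rot: [-0.0, 0.708, 0.706, 0.001]
ft_force: [-0.7, 1.5, 7.1]
grip_width: 0.459
grasp_force: 51.5
clock: 17.85
ee_pos: [0.5051, -0.0823, 0.1083]
tool_rot: [0.003, 0.708, 0.706, 0.002]
ft_force: [1.0, -0.4, -1.3]
grip_width: 0.459
grasp_force: 51.0
[-0.3121  0.4504  1.7347  0.0015  0.9493 -0.3094] d [ 0.0072 -0.001  -1.    ] y [ 1.     -0.0036  0.0072] f [ 0.9537 -0.4416 -1.2561]
scene 144 ((0.5221147537231445, -0.05414082109928131), (0.03716369718313217, 0.11100594699382782), 18.812110900878906) [[0.4876, -0.112, 0.0944], [0.5242, -0.0293, 0.1065], [0.5324, -0.0064, 0.1177]]
side 218 ((0.48893117904663086, -0.053325504064559937), (0.11141049861907959, 0.03914130851626396), 69.08396911621094) [[0.477, -0.1088, 0.0953], [0.4868, -0.0205, 0.106], [0.5246, -0.0066, 0.1178]]
```

```bash

python3 -m crank '{"delta_rot":[[0,0,0],[0,0,0],[0,0,0],[0,0,0],[0,0,0]],"slide":[[0,3,0],[-0.1,4,-0.4],[-0.1,4,-0.4],[-0.1,4,-0.4],[-0.1,3.5,-0.4]],"fingers":[2,2,2,2,2]}' 50
python3 -m crank '{"delta_rot":[[0,0,0],[0,0,0],[0,0,0]],"slide":[[0,0,0],[0,0,0],[0,0,0]],"fingers":[2,2,2]}' 50
python3 - <<'E'
from h import *
for n,(a,b,e,f) in dict(scene=(190,290,290,430),side=(200,300,200,340)).items():
    c=arm.read_camera(n); cv2.imwrite(f"pics/{n}4.png",cv2.resize(c["pixels"][a:b,e:f],None,fx=4,fy=4))
a=cv2.imread("pics/scene4.png");b=cv2.imread("pics/side4.png");cv2.imwrite("pics/c4.png",cv2.resize(np.vstack([a,b]),None,fx=.75,fy=.75))
E
python3 s.py; python3 g.py .5 .13 .02 .118;  python3 g.py .5 .23 .08 .118
```

```text
clock: 18.45
ee_pos: [0.4972, 0.1052, 0.0863]
tool_rot: [-0.002, 0.708, 0.706, -0.001]
ft_force: [-0.5, 0.2, -1.4]
grip_width: 0.455
grasp_force: 50.9
clock: 18.75
ee_pos: [0.4983, 0.1027, 0.0874]
tool_rot: [-0.001, 0.709, 0.706, -0.0]
ft_force: [-0.2, 0.4, -0.9]
grip_width: 0.454
grasp_force: 50.9
[0.0509 0.4794 1.7558 0.0019 0.9077 0.0549] d [-0.0014  0.0014 -1.    ] y [ 1.     -0.0051 -0.0014] f [ 0.7203  0.5873 -1.3489]
scene 496 ((0.49833646416664124, 0.14145895838737488), (0.05762447044253349, 0.14357976615428925), 11.040574073791504) [[0.4787, 0.0767, 0.0763], [0.5127, 0.1454, 0.1108], [0.5313, 0.2126, 0.1179]]
side 691 ((0.4930718243122101, 0.14388377964496613), (0.06558012217283249, 0.13923020660877228), 9.209038734436035) [[0.4674, 0.0801, 0.0781], [0.4866, 0.1472, 0.1101], [0.5212, 0.213, 0.1179]]
scene 392 ((0.5125409960746765, 0.23001983761787415), (0.09753532707691193, 0.16866104304790497), 11.024731636047363) [[0.4542, 0.1453, 0.0809], [0.5075, 0.1774, 0.1061], [0.5465, 0.3135, 0.1178]]
side 632 ((0.4864954650402069, 0.23045197129249573), (0.16817966103553772, 0.09785842895507812), 77.8967056274414) [[0.4528, 0.1463, 0.0804], [0.4934, 0.1773, 0.1052], [0.5467, 0.3131, 0.1179]]
```

View pics/c4.png

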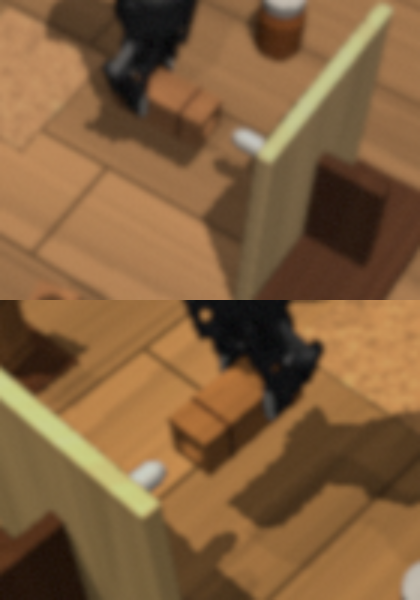

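The crop shows the grip level, with its mouth facing the tang. I'll measure the relative offset.

```bash
cat > m.py <<'E'
from h import *
np.set_printoptions(precision=4,suppress=True)
import sys
y0=arm.sense()["ee_pos"][1]
for n in("scene","side"):
    c=arm.read_camera(n); p=cloud(c,np.ones((400,640),bool)); p=p[(abs(p[:,0]-.5)<.04)&(p[:,2]>.06)&(p[:,2]<.13)]
    for a,b in((y0+.03,y0+.05),(y0+.05,y0+.07)):
        q=p[(p[:,1]>a)&(p[:,1]<b)]; print(n,"grip",len(q),"top z",np.percentile(q[:,2],[60,80,90]),"x",np.percentile(q[:,0],[3,97]))
    q=p[(p[:,1]<y0+.09)]; print("mouth y",np.percentile(q[:,1],[97,99]))
    q=p[(p[:,1]>y0+.095)&(p[:,1]<.24)]; print("tang",len(q),"z",np.percentile(q[:,2],[50,80,95]),"x",np.percentile(q[:,0],[3,97]),"y",q[:,1].min())
E
python3 m.py
```

```text
scene grip 121 top z [0.1161 0.1175 0.119 ] x [0.4815 0.5206]
scene grip 129 top z [0.1152 0.1171 0.1181] x [0.4812 0.5216]
mouth y [0.1772 0.178 ]
tang 65 z [0.1069 0.1095 0.111 ] x [0.4926 0.5097] y 0.20584634877049574
side grip 191 top z [0.1175 0.1185 0.1194] x [0.4798 0.5194]
side grip 223 top z [0.1173 0.1184 0.1192] x [0.4795 0.5184]
mouth y [0.1768 0.1774]
tang 80 z [0.1085 0.1106 0.1118] x [0.4902 0.5065] y 0.20465011892952845
```

```bash

python3 -m crank '{"delta_rot":[[0,0,0],[0,0,0],[0,0,0],[0,0,0],[0,0,0]],"slide":[[0,1,0.2],[0,1,0],[0,0.5,0],[0,0.5,0],[0,0,0]],"fingers":[2,2,2,2,2]}' 50
python3 -m crank '{"delta_rot":[[0,0,0],[0,0,0],[0,0,0],[0,0,0]],"slide":[[0,0.5,0],[0,0.5,0],[0,0.5,0],[0,0,0]],"fingers":[2,2,2,2]}' 50
python3 s.py; python3 m.py
```

```text
clock: 19.65
ee_pos: [0.4986, 0.1344, 0.0901]
tool_rot: [-0.001, 0.708, 0.706, 0.0]
ft_force: [0.0, -0.4, -0.4]
grip_width: 0.459
grasp_force: 50.9
clock: 20.05
ee_pos: [0.4987, 0.1492, 0.0902]
tool_rot: [-0.001, 0.708, 0.706, 0.0]
ft_force: [0.7, -0.6, -0.8]
grip_width: 0.46
grasp_force: 50.9
[0.1422 0.4927 1.7226 0.0024 0.9268 0.1437] d [-0.0007  0.0018 -1.    ] y [ 1.     -0.0029 -0.0007] f [ 0.6998 -0.6088 -0.8229]
scene grip 125 top z [0.1173 0.1193 0.1204] x [0.4811 0.5207]
scene grip 126 top z [0.1172 0.1189 0.12  ] x [0.4799 0.5206]
mouth y [0.2242 0.2309]Traceback (most recent call last):
  File "m.py", line 10, in <module>
    q=p[(p[:,1]>y0+.095)&(p[:,1]<.24)]; print("tang",len(q),"z",np.percentile(q[:,2],[50,80,95]),"x",np.percentile(q[:,0],[3,97]),"y",q[:,1].min())
                                                                ~~~~~~~~~~~~~^^^^^^^^^^^^^^^^^^^
    return _quantile_unchecked(
        a, q, axis, out, overwrite_input, method, keepdims, weights)
    return _ureduce(a,
                    func=_quantile_ureduce_func,
    ...<5 lines>...
                    overwrite_input=overwrite_input,
                    method=method)
    r = func(a, **kwargs)
    result = _quantile(arr,
                       quantiles=q,
    ...<2 lines>...
                       out=out,
                       weights=wgt)
    slices_having_nans = np.isnan(arr[-1, ...])
                                  ~~~^^^^^^^^^
IndexError: index -1 is out of bounds for axis 0 with size 0
```

```bash

python3 -m crank '{"delta_rot":[[0,0,0],[0,0,0],[0,0,0],[0,0,0]],"slide":[[0,0.6,0],[0,0.6,0],[0,0.6,0],[0,0,0]],"fingers":[2,2,2,2]}' 50
python3 -m crank '{"delta_rot":[[0,0,0],[0,0,0],[0,0,0]],"slide":[[0,0.3,0],[0,0.3,0],[0,0,0]],"fingers":[2,2,2]}' 50
```

```text
clock: 20.5
ee_pos: [0.4986, 0.1674, 0.0902]
tool_rot: [-0.001, 0.708, 0.706, 0.0]
ft_force: [-0.5, -0.3, -1.8]
grip_width: 0.459
grasp_force: 50.9
clock: 20.8
ee_pos: [0.4987, 0.1729, 0.0902]
tool_rot: [-0.001, 0.708, 0.706, 0.0]
ft_force: [-0.1, 0.3, -1.8]
grip_width: 0.463
grasp_force: 50.9
```

```bash

python3 -m crank '{"delta_rot":[[0,0,0],[0,0,0],[0,0,0]],"slide":[[0,0.3,0],[0,0,0],[0,0,0]],"fingers":[2,2,2]}' 50
python3 -m crank '{"delta_rot":[[0,0,0],[0,0,0],[0,0,0]],"slide":[[0,0.3,0],[0,0,0],[0,0,0]],"fingers":[2,2,2]}' 50
```

```text
clock: 21.1
ee_pos: [0.4987, 0.1756, 0.0902]
tool_rot: [-0.001, 0.708, 0.706, 0.0]
ft_force: [-0.2, -0.1, -1.0]
grip_width: 0.457
grasp_force: 50.9
clock: 21.4
ee_pos: [0.4987, 0.1787, 0.0902]
tool_rot: [-0.001, 0.708, 0.706, 0.0]
ft_force: [-1.0, 0.0, -0.7]
grip_width: 0.463
grasp_force: 50.9
```

```bash

python3 -m crank '{"delta_rot":[[0,0,0],[0,0,0],[0,0,0],[0,0,0]],"slide":[[0,0.4,0],[0,0.4,0],[0,0.4,0],[0,0,0]],"fingers":[2,2,2,2]}' 50
python3 -m crank '{"delta_rot":[[0,0,0],[0,0,0],[0,0,0]],"slide":[[0,0.3,0],[0,0.2,0],[0,0,0]],"fingers":[2,2,2]}' 50
```

```text
clock: 21.8
ee_pos: [0.4987, 0.1912, 0.0902]
tool_rot: [-0.001, 0.708, 0.706, 0.0]
ft_force: [-1.3, -0.4, -1.5]
grip_width: 0.457
grasp_force: 50.9
clock: 22.1
ee_pos: [0.4987, 0.1958, 0.0902]
tool_rot: [-0.001, 0.708, 0.706, 0.0]
ft_force: [0.4, -0.5, -1.5]
grip_width: 0.458
grasp_force: 50.9
```

```bash

python3 -m crank '{"delta_rot":[[0,0,0],[0,0,0],[0,0,0]],"slide":[[0,0.2,0],[0,0,0],[0,0,0]],"fingers":[2,2,2]}' 50
python3 -m crank '{"delta_rot":[[0,0,0],[0,0,0],[0,0,0]],"slide":[[0,0.2,0],[0,0,0],[0,0,0]],"fingers":[2,2,2]}' 50
```

```text
clock: 22.4
ee_pos: [0.4987, 0.1976, 0.0902]
tool_rot: [-0.001, 0.708, 0.706, 0.0]
ft_force: [-0.4, 0.2, -1.1]
grip_width: 0.464
grasp_force: 50.9
clock: 22.7
ee_pos: [0.4987, 0.1996, 0.0902]
tool_rot: [-0.001, 0.708, 0.706, 0.0]
ft_force: [0.1, -0.3, -0.8]
grip_width: 0.462
grasp_force: 50.9
```

```bash

python3 -m crank '{"delta_rot":[[0,0,0],[0,0,0],[0,0,0]],"slide":[[0,0.2,0],[0,0,0],[0,0,0]],"fingers":[2,2,2]}' 50
python3 -m crank '{"delta_rot":[[0,0,0],[0,0,0],[0,0,0]],"slide":[[0,0.1,0],[0,0,0],[0,0,0]],"fingers":[2,2,2]}' 50
```

```text
clock: 23.0
ee_pos: [0.4986, 0.2, 0.0902]
tool_rot: [-0.0, 0.708, 0.706, -0.001]
ft_force: [-0.7, -8.3, 0.2]
grip_width: 0.46
grasp_force: 51.1
clock: 23.3
ee_pos: [0.4986, 0.2, 0.0902]
tool_rot: [0.0, 0.708, 0.706, -0.001]
ft_force: [1.1, -12.4, 2.2]
grip_width: 0.46
grasp_force: 51.3
```

It stopped at TCP y = 0.200, which is the predicted position for fully home. I'll check that visually.

```bash
python3 - <<'E'
from h import *
ims=[]
for n,(a,b,e,f) in dict(scene=(190,290,290,430),side=(200,300,200,340)).items():
    c=arm.read_camera(n); ims.append(cv2.resize(c["pixels"][a:b,e:f],None,fx=3,fy=3))
cv2.imwrite("pics/c5.png",np.vstack(ims))
E
```

```text
(no output)
```

View pics/c5.png

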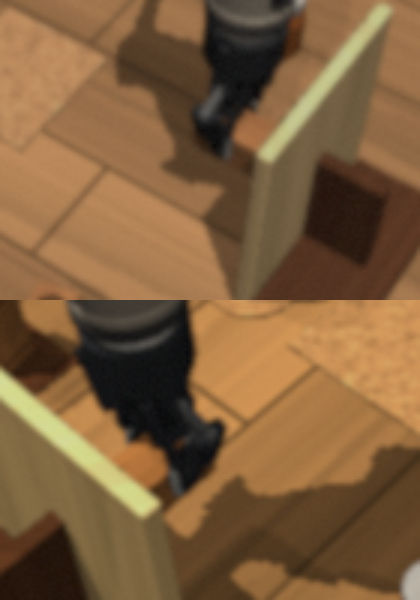

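The crops show the tang fully hidden, with the grip's mouth on the plate. This is the deep bore, so it goes in the steel thali. I'll withdraw straight back, then carry it over.

```bash

python3 -m crank '{"delta_rot":[[0,0,0],[0,0,0],[0,0,0],[0,0,0],[0,0,0]],"slide":[[0,-0.8,0],[0,-1.5,0],[0,-2,0],[0,-2,0],[0,-2,0]],"fingers":[2,2,2,2,2]}' 50
python3 -m crank '{"delta_rot":[[0,0,0],[0,0,0],[0,0,0],[0,0,0],[0,0,0]],"slide":[[0,-2,0],[0,-2,2],[0,-2,4],[0,0,4],[1,-4,1]],"fingers":[2,2,2,2,2]}' 50
python3 -m crank '{"delta_rot":[[0,0,0],[0,0,0],[0,0,0],[0,0,0],[0,0,0]],"slide":[[1,-4.5,0],[1,-4.5,0],[1,-4.5,0],[1,-4.5,0],[1,-4.5,0]],"fingers":[2,2,2,2,2]}' 50
python3 -m crank '{"delta_rot":[[0,0,0],[0,0,0],[0,0,0],[0,0,0],[0,0,0]],"slide":[[1.2,-4.5,0],[1.5,-4,0],[1.5,-3,0],[0,0,0],[0,0,0]],"fingers":[2,2,2,2,2]}' 50
python3 s.py
```

```text
clock: 23.9
ee_pos: [0.4985, 0.1183, 0.0902]
tool_rot: [-0.001, 0.708, 0.706, 0.0]
ft_force: [-0.4, 0.0, -1.9]
grip_width: 0.461
grasp_force: 50.8
clock: 24.4
ee_pos: [0.5098, 0.021, 0.2047]
tool_rot: [0.001, 0.707, 0.707, 0.003]
ft_force: [0.9, 0.0, -1.7]
grip_width: 0.459
grasp_force: 50.9
clock: 24.9
ee_pos: [0.5583, -0.2079, 0.2001]
tool_rot: [-0.001, 0.708, 0.706, 0.0]
ft_force: [0.5, 0.2, -1.7]
grip_width: 0.46
grasp_force: 50.9
clock: 25.4
ee_pos: [0.5999, -0.3213, 0.1991]
tool_rot: [-0.002, 0.709, 0.705, 0.0]
ft_force: [-0.2, 0.0, -2.3]
grip_width: 0.462
grasp_force: 51.0
[-0.6048  0.6613  1.0788  0.0013  1.4048 -0.6002] d [-0.0021  0.003  -1.    ] y [ 1.     -0.0048 -0.0021] f [-0.2211  0.043  -2.3432]
```

```bash

python3 -m crank '{"delta_rot":[[0,0,0],[0,0,0],[0,0,0],[0,0,0],[0,0,0]],"slide":[[0,-0.2,-4.5],[0,0,-4.5],[0,0,-4.5],[0,0,-3.5],[0,0,0]],"fingers":[2,2,2,2,2]}' 50
python3 -m crank '{"delta_rot":[[0,0,0],[0,0,0],[0,0,0]],"slide":[[0,0,-0.6],[0,0,-0.3],[0,0,0]],"fingers":[2,2,2]}' 50
python3 -m crank '{"delta_rot":[[0,0,0],[0,0,0],[0,0,0]],"slide":[[0,0,-0.2],[0,0,0],[0,0,0]],"fingers":[2,2,2]}' 50
```

```text
clock: 25.9
ee_pos: [0.5971, -0.319, 0.0248]
tool_rot: [-0.007, 0.708, 0.706, -0.001]
ft_force: [-0.4, -0.3, -2.0]
grip_width: 0.458
grasp_force: 50.9
clock: 26.2
ee_pos: [0.6016, -0.3228, 0.0232]
tool_rot: [0.001, 0.708, 0.706, 0.001]
ft_force: [0.7, -0.4, -1.7]
grip_width: 0.462
grasp_force: 50.9
clock: 26.5
ee_pos: [0.6008, -0.3226, 0.0197]
tool_rot: [-0.001, 0.708, 0.706, 0.0]
ft_force: [0.3, 0.8, -1.0]
grip_width: 0.458
grasp_force: 50.9
```

```bash

python3 -m crank '{"delta_rot":[[0,0,0],[0,0,0],[0,0,0]],"slide":[[0,0,-0.3],[0,0,0],[0,0,0]],"fingers":[2,2,2]}' 50
python3 -m crank '{"delta_rot":[[0,0,0],[0,0,0],[0,0,0]],"slide":[[0,0,-0.2],[0,0,0],[0,0,0]],"fingers":[2,2,2]}' 50
```

```text
clock: 26.8
ee_pos: [0.6006, -0.3224, 0.0159]
tool_rot: [-0.001, 0.708, 0.706, 0.0]
ft_force: [1.4, -0.5, -0.5]
grip_width: 0.459
grasp_force: 50.9
clock: 27.1
ee_pos: [0.6009, -0.3226, 0.0144]
tool_rot: [-0.001, 0.708, 0.706, 0.0]
ft_force: [-0.6, 0.2, 0.1]
grip_width: 0.464
grasp_force: 51.2
```

```bash

python3 -m crank '{"delta_rot":[[0,0,0],[0,0,0],[0,0,0],[0,0,0],[0,0,0]],"slide":[[0,0,0],[0,0,0],[0,0,0],[0,0,0],[0,0,2]],"fingers":[4.5,5.5,6.5,6.5,6.5]}' 50
python3 -m crank '{"delta_rot":[[0,0,0],[0,0,0],[0,0,0],[0,0,0],[0,0,0]],"slide":[[0,0,4],[0,0,4.5],[-3,0,3.5],[-4,0,2],[-4,0,0]],"fingers":[6.5,6.5,6.5,6.5,6.5]}' 50
python3 -m crank '{"delta_rot":[[0,0,0],[0,0,0],[0,0,0],[0,0,0],[0,0,0]],"slide":[[-4,0,0],[-3,0,0],[0,0,0],[0,0,0],[0,0,0]],"fingers":[6.5,6.5,6.5,6.5,6.5]}' 50
python3 - <<'E'
from h import *
c=arm.read_camera("scene"); cv2.imwrite("pics/s6.png",cv2.resize(c["pixels"][100:350,160:460],None,fx=2.4,fy=2.4))
E
```

```text
clock: 27.6
ee_pos: [0.599, -0.3213, 0.0314]
tool_rot: [-0.004, 0.708, 0.706, -0.0]
ft_force: [-0.9, 0.7, 0.3]
grip_width: 0.769
grasp_force: 0.0
clock: 28.1
ee_pos: [0.491, -0.3233, 0.1778]
tool_rot: [0.003, 0.708, 0.706, 0.0]
ft_force: [-0.2, -0.3, -0.6]
grip_width: 0.755
grasp_force: 0.0
clock: 28.6
ee_pos: [0.4217, -0.3227, 0.1743]
tool_rot: [-0.0, 0.708, 0.706, 0.0]
ft_force: [-0.0, 0.5, 0.2]
grip_width: 0.763
grasp_force: 0.0
```

View pics/s6.png

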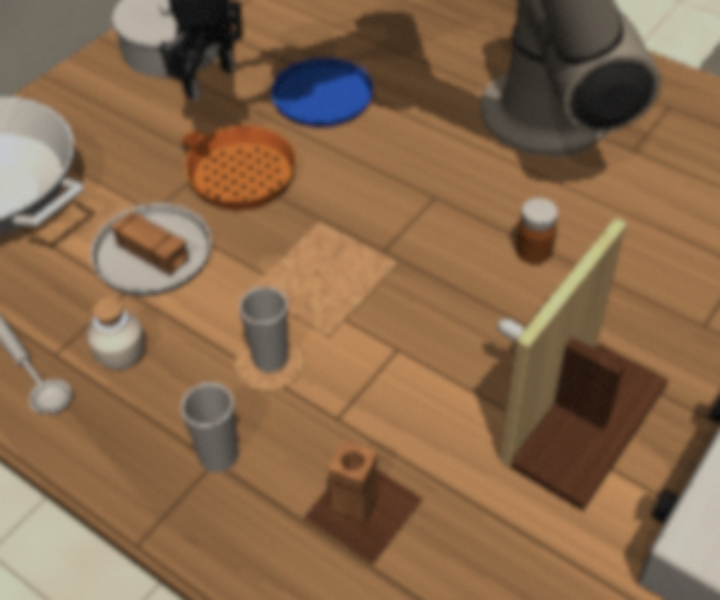

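The grip lies flat in the steel thali (150,245) and the glass stands on the coaster (267,335). The spare grip (352,480) and everything else are untouched, and the gripper is clear.

```bash
python3 -c "
from bench import arm
print(arm.hand_in())"
```

```text
the job is handed in; nothing more can be done
None
```

The steel glass now stands upright on the coaster; the grip from the cork mat went fully home on the tang, so I took it off and laid it in the steel thali, leaving the spare grip and everything else in place, and handed the job in.

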